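# Put the valve spindle away and snap its case shut

### The arm

A 7-joint arm with a two-finger parallel gripper is mounted at the origin on the work surface. World frame = base frame: x ahead of the robot, y to its left, z up, the work surface at z = 0. Lengths are in m, angles in rad, forces in N, time in s.
With the tool pointing down it reaches from about 0.4 to 0.85 m from the base axis. Payload 4.5 kg.
Tool frame: the origin (TCP) lies on the centre line of the jaws, within the pads' length; the fingertips stand 17 mm ahead of it and the grasp point (between the pads) lies 2 mm behind it (r.tip_reach is the distance from the TCP to the fingertips, in m); z points along the fingers, y is the line along which they close (so a half turn about z gives the same grasp; the last joint's range is limited). The gripper opens to 88 mm and grips with 3 to 60 N. Pads are 18 mm wide; open, the fingers measure 123 mm over their backs; the gripper's body (75 mm by 187 mm) begins 45 mm behind the grasp point.
Start: joints at [-1.098, 0.689, -0.195, 1.565, 0.157, 0.902, -0.215], TCP at [0.266, 0.566, 0.222] pointing down, gripper open.
Joint ranges: [-3.01, 3.01], [-0.46, 2.08], [-1.47, 1.51], [0.13, 2.56], [-1, 4.14], [0.04, 2.09], [-2.66, 2.66]. Speed limits (rad/s): [2.57, 2.57, 3.14, 3.14, 3.14, 3.14, 3.14].

### API

Orientations are given as a unit quaternion [x, y, z, w].
In Python, from plant import r gives the robot as it stands.
- The arm moves only by the tool step_arm, never from a script. Its argument "steps" is a list of rows, each a list of 7 numbers: the shift along the tool's x, y, z in cm, then the turn, a rotation vector about the tool's x, y, z in degrees, then the gripper's target within -1 to 1 (shut at 1, half-way at 0, fully open at -1). A call has 1 to 8 rows; each row shifts and turns the commanded pose from where the row before left it, along the tool's axes as they then stand; what a row does not reach is not made up. A row lasts 1/8 s, in which the tool goes at most 62.5 mm and 10.7 degrees, less where a joint would pass 70% of its speed; a pose out of reach is approached as far as the arm can. A call with a gripper value outside its range is refused whole. The fingers move at their own pace and stop on an object; "force" is the grip in N (left out, the last holds). Time passes only in rows, so rows that do not move let the fingers close. It gives the time, the measured TCP pose, the force, the opening and the grip force at its end, in the units of the state.
- r.get_state(): the state, without advancing time (a new reading comes with each control period).
- r.snapshot(name): name is "scene" or "side" or "wrist"; returns a dict with "pixels" (420x560x3 uint8, red, green, blue), "fx", "fy", "cx", "cy" (pixels), "cam_to_world" (4x4, takes a point from camera to world coordinates). Camera axes: x right, y down, z forward; pixel columns grow to the right and rows downward; lengths in m; the calibration is good to about 2 mm. The wrist camera is an equidistant fisheye: a pixel r from the principal point sees the ray r / f radians off the axis. A picture is of the moment at which its call begins. There is no depth.
- r.finish_job(): hands the job in; it is judged then, once.
The state is a dict: "clock": time; "q": joint angles; "qd": joint speeds; "joint_torque": joint torques, N m; "tool_pos": TCP position; "eef_rot": TCP orientation; "contact_force": force on the tool from outside, world axes, zero at the start; "moment": the same for the moment, N m; "opening": opening from 0.0 (shut) to 1.0 (fully open); "finger_force": force on a finger pad.
Only numpy, scipy, OpenCV 4.12 (cv2) and the standard library are available. Lean on these libraries where they do the work, as an engineer would, in place of code of your own. Each camera call takes 0.05 s, during which the arm holds its last target. There are 200 camera calls.

### The job

Take the loose valve spindle from the V-block stand and set it down gently, not dropped, in the free groove of the ribbed case, lying between the end walls like the other two, without shifting those. Then close the hinged lid and press each of the four snap tabs around its rim until all are snapped down.

Things in the scene. Friction and masses are not known exactly. Their poses are not given: they have to be found in the camera images.
- spindle: the loose steel valve spindle, a stepped round bar 110 mm long: 20 mm diameter over the middle 96 mm, 14 mm diameter necks 7 mm long at both ends, about 0.25 kg. Origin at its middle on its axis, x along the axis (y and z turn as it rolls). It starts on the stand, axis level at 45 mm above the table
- stand: fixed dark steel stand, base 120 x 56 x 12 mm, with two V supports (12 mm thick, 30 mm either side of the middle along x) that carry the spindle along the stand's x axis; between the V's the space under the spindle is free down to 12 mm. Origin under its centre
- case: fixed black plastic case, outside 150 (x) x 210 (y) x 50 mm high, walls 5 mm, floor 5 mm thick, origin under its centre, x away from the robot (towards the hinge), y to the left, z up. Two ribs across it (8 mm thick, 30 mm either side of the middle along x) form three shallow V grooves along x at y = -60, 0 and +60 mm; a spindle at rest in one has its axis 30 mm above the table. Between the ribs there is free space 52 mm long above the floor
- groove: the free groove (the one of the three with no spindle; which one varies): origin where the middle of a spindle comes to rest in it, 30 mm above the table, 25 mm above the floor; x along the groove; axes parallel to the case's. A thin grey felt strip, 45 x 16 mm, lies on the floor under it
- stored_a: a stored steel valve spindle, a stepped round bar 110 mm long: 20 mm diameter over the middle 96 mm, 14 mm diameter necks 7 mm long at both ends, about 0.25 kg. Origin at its middle on its axis, x along the axis (y and z turn as it rolls). It lies in one of the grooves and must stay
- stored_b: the other stored steel valve spindle, a stepped round bar 110 mm long: 20 mm diameter over the middle 96 mm, 14 mm diameter necks 7 mm long at both ends, about 0.25 kg. Origin at its middle on its axis, x along the axis (y and z turn as it rolls). It lies in one of the grooves and must stay
- lid (a joint): hinge angle of the lid (rad): 0 = shut, level; starts open between 1.65 and 1.9 (upright, leaning back a little), stop at 2.0. Grey plastic plate 150 x 210 x 6 mm, 0.34 kg with its tabs, hinged on the case's far rim. Some friction: it stays where it is near upright, and falls shut slowly by itself once it leans well over (below about 1 rad); a light push at its far side (its outer face) closes it
- lid_hinge (a point): middle of the hinge line (the line runs along the case's y), at the case's far rim, 50 mm above the table; the lid's underside passes through it. Axes are the lid's: -x from the hinge to the free edge (150 mm, tongue to 168 mm), z normal to the lid's outer (top) face, which is 6 mm from the hinge line
- lid_tongue (a point): middle of the outer face of the tongue, 36 mm wide (y), 18 mm long, 6 mm thick, that sticks out of the middle of the lid's free edge; 159 mm from the hinge line
- tab_near_left (a joint): the snap tab at the robot-side edge of the lid, left (case y +65 mm): slides along the lid's downward normal; 0 = up (unlatched), 0.0065 m = snapped home (latched). Over-centre spring: resists with about 7 N at first, less as it goes down, and beyond 3.5 mm of travel it snaps the rest of the way and stays down; let go before that and it springs back up. Cannot be latched by less than about 7 N
- tab_near_left_top (a point): centre of the top face of the snap tab at the robot-side edge of the lid, left (case y +65 mm) (pad 34 mm along the lid's edge, 22 mm across, 5 mm thick, white plastic with a skirt outside the wall). With the lid shut and the tab up it is 64 mm above the table (8 mm proud of the lid's top face), latched 57.5 mm (1.5 mm proud). It moves with lid and tab; its z axis is the lid's upward normal
- tab_near_right (a joint): the snap tab at the robot-side edge of the lid, right (case y -65 mm): slides along the lid's downward normal; 0 = up (unlatched), 0.0065 m = snapped home (latched). Over-centre spring: resists with about 7 N at first, less as it goes down, and beyond 3.5 mm of travel it snaps the rest of the way and stays down; let go before that and it springs back up. Cannot be latched by less than about 7 N
- tab_near_right_top (a point): centre of the top face of the snap tab at the robot-side edge of the lid, right (case y -65 mm) (pad 34 mm along the lid's edge, 22 mm across, 5 mm thick, white plastic with a skirt outside the wall). With the lid shut and the tab up it is 64 mm above the table (8 mm proud of the lid's top face), latched 57.5 mm (1.5 mm proud). It moves with lid and tab; its z axis is the lid's upward normal
- tab_side_left (a joint): the snap tab at the middle of the lid's left edge: slides along the lid's downward normal; 0 = up (unlatched), 0.0065 m = snapped home (latched). Over-centre spring: resists with about 7 N at first, less as it goes down, and beyond 3.5 mm of travel it snaps the rest of the way and stays down; let go before that and it springs back up. Cannot be latched by less than about 7 N
- tab_side_left_top (a point): centre of the top face of the snap tab at the middle of the lid's left edge (pad 34 mm along the lid's edge, 22 mm across, 5 mm thick, white plastic with a skirt outside the wall). With the lid shut and the tab up it is 64 mm above the table (8 mm proud of the lid's top face), latched 57.5 mm (1.5 mm proud). It moves with lid and tab; its z axis is the lid's upward normal
- tab_side_right (a joint): the snap tab at the middle of the lid's right edge: slides along the lid's downward normal; 0 = up (unlatched), 0.0065 m = snapped home (latched). Over-centre spring: resists with about 7 N at first, less as it goes down, and beyond 3.5 mm of travel it snaps the rest of the way and stays down; let go before that and it springs back up. Cannot be latched by less than about 7 N
- tab_side_right_top (a point): centre of the top face of the snap tab at the middle of the lid's right edge (pad 34 mm along the lid's edge, 22 mm across, 5 mm thick, white plastic with a skirt outside the wall). With the lid shut and the tab up it is 64 mm above the table (8 mm proud of the lid's top face), latched 57.5 mm (1.5 mm proud). It moves with lid and tab; its z axis is the lid's upward normal
Not all that is in view belongs to the job. Leave any blue look-alike of the spindle alone.

How it is judged:
On the way, in this order (a step that is already met when the one before it is completed fails the run):
1. the spindle lies at rest in the free groove, let go, with the lid still open (more than 0.8 rad) (x of spindle in the frame of groove between -0.018 and 0.018 m and y of spindle in the frame of groove between -0.005 and 0.005 m and z of spindle in the frame of groove between -0.004 and 0.004 m and angle between the x axis of spindle and the x axis of case, either way round below 0.08 rad and linear speed of spindle below 0.02 m/s and angular speed of spindle below 0.3 rad/s and contact force between spindle and the fingers below 0.1 N and value of joint lid above 0.8 rad), for 0.2 s.
2. the lid is shut (within 0.03 rad) (value of joint lid below 0.03 rad), for 0.2 s.
3. all four tabs are snapped down (value of joint each of tab_near_left, tab_near_right, tab_side_left, tab_side_right above 0.005 m), for 0.2 s.
At the end, for the whole second after the job is handed in: the spindle rests still in the free groove, its middle within 18 mm along, 5 mm across and 4 mm in height of the groove's point, axis within 0.08 rad; stored spindles within 12 mm of their starts; lid within 0.03 rad of shut; all four tabs down by more than 5 mm (all of step 3 and x of spindle in the frame of groove between -0.018 and 0.018 m and y of spindle in the frame of groove between -0.005 and 0.005 m and z of spindle in the frame of groove between -0.004 and 0.004 m and angle between the x axis of spindle and the x axis of case, either way round below 0.08 rad and linear speed of spindle below 0.02 m/s and angular speed of spindle below 0.3 rad/s and distance of each of stored_a, stored_b from where it was at the start of the episode below 0.012 m and value of joint lid below 0.03 rad); the robot touches nothing.
It fails at once if the spindle dropped (moving faster than 0.7 m/s with nothing touching it) (linear speed of spindle above 0.7 m/s and contact force between spindle and anything else below 0.01 N).
It fails at once if a stored spindle shifted more than 12 mm (not (distance of each of stored_a, stored_b from where it was at the start of the episode below 0.012 m)).
It also fails if it takes over 62 s, if anything falls off the work surface, if the arm or the gripper's body presses on something with over 40 N, if the wrist force passes 120 N, or if a joint passes its speed limit or range.

## Working session

There is one attempt and no reset: what is moved stays moved. The work goes in short steps, Python scripts to look and compute and a tool call to move; the robot and the scene stay as the last step left them, time stands still between calls to the robot, and variables do not carry over. Pictures are saved under pics/ and viewed, at most 10 in all, crops included, and the job is handed in when it is done.

Besides the shell and the picture viewer there is one more tool, called after "Emit:" as a command line: name --pt "numbers of a row" for each row, then --argument value for the rest. step_arm: Moves the arm, as the interface text tells. Its arguments: {"type":"object","properties":{"steps":{"type":"array","items":{"type":"array","items":{"type":"number"}}},"force":{"type":"number"}},"required":["steps"]}

```bash
mkdir -p pics; ls
cat > h.py <<'E'
from plant import r
import numpy as np, cv2
from scipy.spatial.transform import Rotation as R
def snap(n,f):
    s=r.snapshot(n); cv2.imwrite('pics/'+f+'.png',cv2.cvtColor(s['pixels'],cv2.COLOR_RGB2BGR)); np.save('pics/'+f+'.npy',{k:v for k,v in s.items()},allow_pickle=True); return s
def load(f): return np.load('pics/'+f+'.npy',allow_pickle=True).item()
def ray(s,u,v,fish=False):
    x=(u-s['cx'])/s['fx']; y=(v-s['cy'])/s['fy']
    if fish:
        t=np.hypot(x,y); d=np.array([x/t*np.sin(t),y/t*np.sin(t),np.cos(t)])
    else: d=np.array([x,y,1.]); d/=np.linalg.norm(d)
    M=np.array(s['cam_to_world']); return M[:3,3],M[:3,:3]@d
def atz(s,u,v,z,fish=False):
    o,d=ray(s,u,v,fish); return o+d*(z-o[2])/d[2]
def tri(rs):
    A=0;b=0
    for o,d in rs:
        P=np.eye(3)-np.outer(d,d);A=A+P;b=b+P@o
    p=np.linalg.solve(A,b); return p,[np.linalg.norm((np.eye(3)-np.outer(d,d))@(p-o)) for o,d in rs]
def proj(s,p,fish=False):
    M=np.linalg.inv(np.array(s['cam_to_world'])); c=M[:3,:3]@p+M[:3,3]
    if fish:
        t=np.arctan2(np.hypot(*c[:2]),c[2]); k=t/np.hypot(*c[:2]); return s['cx']+s['fx']*c[0]*k,s['cy']+s['fy']*c[1]*k
    return s['cx']+s['fx']*c[0]/c[2],s['cy']+s['fy']*c[1]/c[2]
E
python3 - <<'E'
from h import *
ss=[snap('scene','a'),snap('side','b'),snap('wrist','c')]
for s in ss: print(s['fx'],s['cx'],np.round(s['cam_to_world'],3).tolist())
st=r.get_state(); print(st['tool_pos'],st['eef_rot'],st['clock'],r.tip_reach)
a,b=[cv2.resize(cv2.imread(f'pics/{x}.png'),(800,600)) for x in 'ab']
cv2.imwrite('pics/a8.png',a);cv2.imwrite('pics/b8.png',b)
E
```

```text
pics
500.0659915240829 288.6285859899868 [[-0.336, 0.646, -0.685, 1.325], [0.942, 0.222, -0.252, 0.396], [-0.011, -0.73, -0.683, 0.87], [0.0, 0.0, 0.0, 1.0]]
386.90094041061747 283.59944654434815 [[0.958, -0.164, 0.235, 0.358], [-0.287, -0.562, 0.775, -0.505], [0.005, -0.81, -0.586, 0.529], [0.0, 0.0, 0.0, 1.0]]
325.19226210127806 277.25457001719576 [[0.424, 0.864, 0.271, 0.195], [0.905, -0.405, -0.128, 0.599], [-0.001, 0.3, -0.954, 0.384], [0.0, 0.0, 0.0, 1.0]]
[0.26535767 0.56531019 0.22140497] [ 2.17614800e-01  9.76034480e-01 -6.96672795e-04 -8.91843683e-05] 0.15 0.017
```

View pics/a8.png

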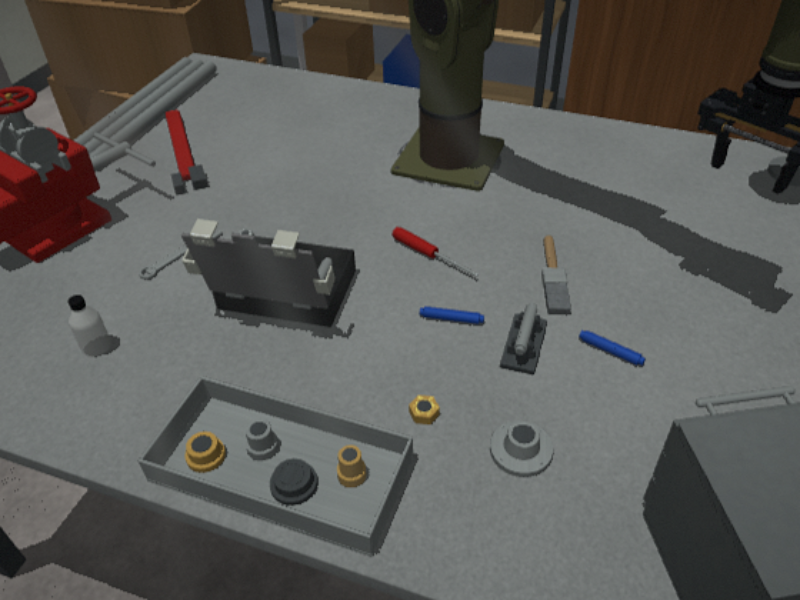

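View pics/b8.png

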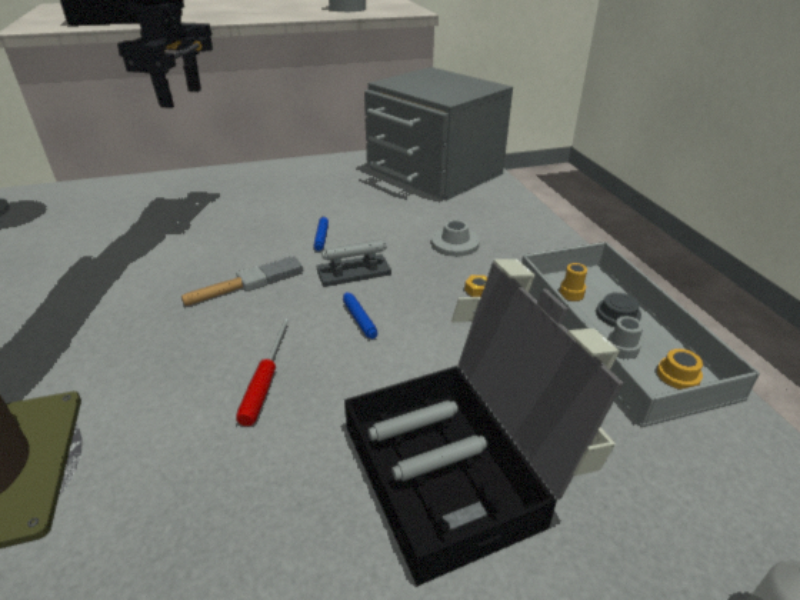

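The scene view shows the stand and spindle at about (525,335) with two blue look-alikes beside it. The lid is open at about (270,265). In the side view the case is at about (450,470); the felt strip at (465,515) marks the right-hand groove as the free one.

Run:
```python
from h import *
a=cv2.imread('pics/a.png');b=cv2.imread('pics/b.png')
# side case: u 230-440,v 175-415 
p1=cv2.resize(b[255:410,235:395],None,fx=3,fy=3,interpolation=3) #480x465
p2=cv2.resize(b[160:205,215:280],None,fx=4.9,fy=4.9,interpolation=3)[:,:318] 
p3=cv2.resize(a[205:265,340:390],None,fx=5,fy=5,interpolation=3) 
c=np.zeros((600,800,3),np.uint8)
c[:465,:480]=p1;c[:p2.shape[0],482:482+p2.shape[1]]=p2;c[230:530,482:732]=p3
cv2.imwrite('pics/d.png',c)
```

```text
(no output)
```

View pics/d.png

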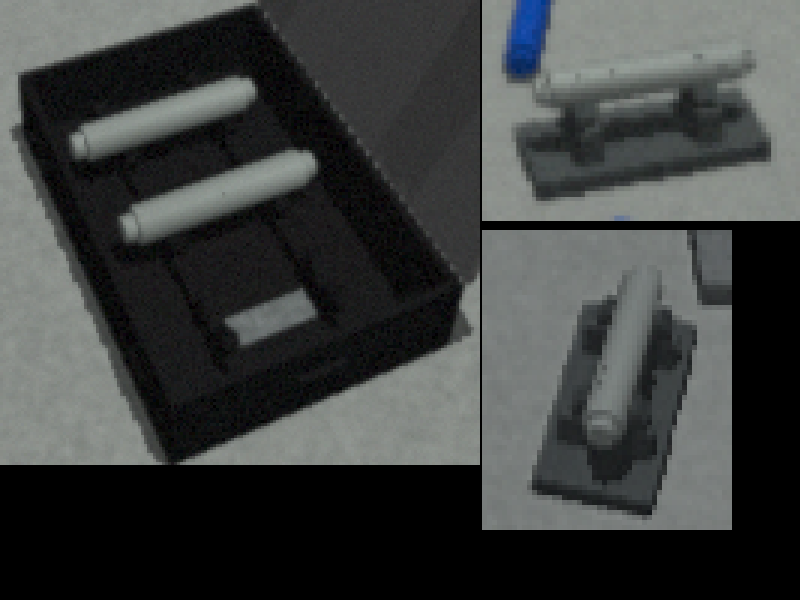

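Run:
```python
from h import *
a=load('a');b=load('b')
S=lambda x,y:((x-482)/4.9+215,y/4.9+160)
A=lambda x,y:((x-482)/5+340,(y-230)/5+205)
C=lambda x,y:(x/3+235,y/3+255)
e=[]
for s,c in [((543,92),(646,270)),((748,61),(603,430))]:
    p,er=tri([ray(b,*S(*s)),ray(a,*A(*c))]);e.append(p);print('end',p.round(4),np.round(er,4))
e=np.array(e);d=e[1]-e[0];print('mid',e.mean(0).round(4),'len',np.linalg.norm(d),'ang',np.degrees(np.arctan2(d[1],d[0])))
for n,c,z in [('stand',(519,125),.012),('stand',(538,190),.012),('stand',(770,150),.012)]: print(n,atz(b,*S(*c),z).round(4))
for n,c,z in [('RL',(22,75),.05),('RR',(165,407),.05),('FR',(460,283),.05),('felt',(270,317),.005),('sa0',(77,145),.03),('sa1',(252,92),.03),('sb0',(125,228),.03),('sb1',(312,162),.03)]: print(n,atz(b,*C(*c),z).round(4))
# lid in scene (800 scale) corners
for u,v in [(218,294),(335,325),(238,318)]: print('hinge',atz(a,u*.7,v*.7,.05).round(4))
for s,c in [((495,262),None)]: pass
```

```text
end [0.457  0.2874 0.0457] [0.0025 0.0025]
end [0.5613 0.2916 0.0433] [0.0022 0.0022]
mid [0.5091 0.2895 0.0445] len 0.10439138284643355 ang 2.30039066671032
stand [0.4481 0.3109 0.012 ]
stand [0.4473 0.2509 0.012 ]
stand [0.5636 0.2534 0.012 ]
RL [ 0.425  -0.0504  0.05  ]
RR [ 0.4442 -0.2559  0.05  ]
FR [ 0.5946 -0.2381  0.05  ]
felt [ 0.5163 -0.2032  0.005 ]
sa0 [ 0.446  -0.0909  0.03  ]
sa1 [ 0.5516 -0.0817  0.03  ]
sb0 [ 0.4564 -0.15    0.03  ]
sb1 [ 0.5646 -0.138   0.03  ]
hinge [ 0.606  -0.2181  0.05  ]
hinge [ 0.6088 -0.0007  0.05  ]
hinge [ 0.6457 -0.157   0.05  ]
```

```bash
cat >> h.py <<'E'
def plan(p,yaw,n,nr=None):
    """rows to go from present pose to TCP p, tool down, tool x at world yaw deg"""
    st=r.get_state(); p0=np.array(st['tool_pos']); R0=R.from_quat(st['eef_rot'])
    c,s=np.cos(np.radians(yaw)),np.sin(np.radians(yaw))
    R1=R.from_matrix(np.array([[c,s,0],[s,-c,0],[0,0,-1]]))
    w=(R0.inv()*R1).as_rotvec(); nr=nr or n
    step=(np.array(p)-p0)/n
    Rk=R0
    for k in range(n):
        rv=w/nr if k<nr else w*0
        print(np.round(np.r_[Rk.inv().apply(step)*100,np.degrees(rv)],2).tolist()); Rk=Rk*R.from_rotvec(rv)
E
python3 -c "
from h import *
plan([.510,.2885,.15],181.8,8)"
```

```text
[-4.24, -1.83, 0.9, -0.01, -0.0, -3.37]
[-4.12, -2.08, 0.9, -0.01, -0.0, -3.37]
[-3.99, -2.32, 0.9, -0.01, -0.0, -3.37]
[-3.85, -2.55, 0.89, -0.01, -0.0, -3.37]
[-3.69, -2.77, 0.89, -0.01, -0.0, -3.37]
[-3.53, -2.98, 0.89, -0.01, -0.0, -3.37]
[-3.34, -3.18, 0.89, -0.01, -0.0, -3.37]
[-3.15, -3.38, 0.89, -0.01, -0.0, -3.37]
```

Emit:
step_arm --pt "-4.24 -1.83 0.9 0 0 -3.37 -1" --pt "-4.12 -2.08 0.9 0 0 -3.37 -1" --pt "-3.99 -2.32 0.9 0 0 -3.37 -0.5" --pt "-3.85 -2.55 0.9 0 0 -3.37 -0.3" --pt "-3.69 -2.77 0.9 0 0 -3.37 -0.2" --pt "-3.53 -2.98 0.9 0 0 -3.37 -0.2" --pt "-3.34 -3.18 0.9 0 0 -3.37 -0.2" --pt "-3.15 -3.38 0.9 0 0 -3.37 -0.2" --force 25

```text
clock: 1.15
tool_pos: [0.5109, 0.2878, 0.1495]
eef_rot: [-0.017, 1.0, -0.0, -0.0]
contact_force: [0.0, 0.2, -0.2]
opening: 0.599
finger_force: 0.0
```

Run:
```python
from h import *
s=snap('wrist','w1'); st=r.get_state(); print(st['tool_pos'],st['eef_rot'],st['opening'],st['contact_force'],st['clock'])
for x in (-.055,.055): print(proj(s,np.array([.5091+x,.2895+x*.04,.045]),True))
cv2.imwrite('pics/w1b.png',cv2.resize(s['pixels'][:,:,::-1],(800,600),interpolation=3))
```

```text
[0.51607055 0.27913862 0.14796056] [-1.28002202e-02  9.99910351e-01 -3.82478452e-03  9.03493359e-04] 0.6026011350939825 [ 3.75776943 -5.32765773 -0.77601671] 1.2
(np.float64(278.42757501737645), np.float64(137.00663396388404))
(np.float64(279.01422360486026), np.float64(259.8925126898101))
```

View pics/w1b.png

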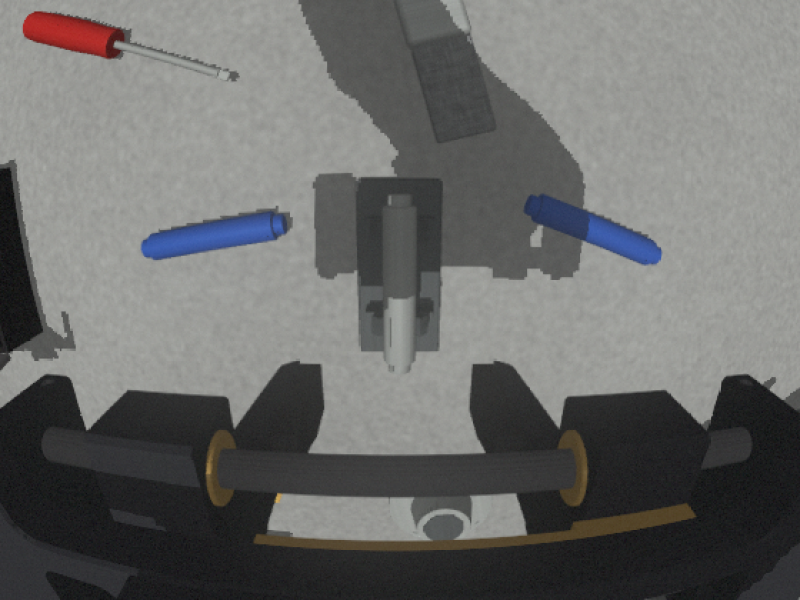

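The spindle ends show at (400,196) and (400,372). The predictions were (398,196) and (399,371), so the measurement holds.

Emit:
step_arm --pt "0 0 0 0 0 0 -0.2" --pt "0 0 0 0 0 0 -0.2"

```text
clock: 1.45
tool_pos: [0.5091, 0.2906, 0.1501]
eef_rot: [-0.017, 1.0, 0.001, -0.0]
contact_force: [-0.1, 0.5, -0.3]
opening: 0.597
finger_force: 0.0
```

```bash
python3 -c "
from h import *
print(r.get_state()['tool_pos'],r.get_state()['contact_force'])
plan([.5095,.290,.044],181.8,4)"
```

```text
[0.50909171 0.2905619  0.15014735] [-0.06583731  0.53329235 -0.2650112 ]
[-0.01, -0.02, 2.65, 0.02, -0.01, 0.03]
[-0.01, -0.02, 2.65, 0.02, -0.01, 0.03]
[-0.01, -0.02, 2.65, 0.02, -0.01, 0.03]
[-0.01, -0.02, 2.65, 0.02, -0.01, 0.03]
```

Emit:
step_arm --pt "0 0 4 0 0 0 0" --pt "0 0 3.6 0 0 0 0" --pt "0 0 2.2 0 0 0 0" --pt "0 0 0.85 0 0 0 0" --pt "0 0 0 0 0 0 0.4" --pt "0 0 0 0 0 0 1" --pt "0 0 0 0 0 0 1" --pt "0 0 0 0 0 0 1"

```text
clock: 2.45
tool_pos: [0.5104, 0.2892, 0.0441]
eef_rot: [-0.016, 1.0, 0.0, 0.0]
contact_force: [-0.3, -0.2, 0.2]
opening: 0.071
finger_force: 0.0
```

The opening of 0.071 is below the 0.227 expected for a 20 mm bar, so I'm checking what happened.

Run:
```python
from h import *
st=r.get_state(); print(st['tool_pos'],st['opening'],st['finger_force'],st['contact_force'])
a=snap('scene','e1')['pixels'];b=snap('side','e2')['pixels'];w=snap('wrist','e3')['pixels']
c=np.zeros((600,800,3),np.uint8)
c[:300,:400]=cv2.resize(a[180:285,310:450],(400,300));c[:300,400:]=cv2.resize(b[130:235,180:320],(400,300));c[300:,:400]=cv2.resize(w,(400,300))
cv2.imwrite('pics/e.png',c[:,:,::-1])
```

```text
[0.51043547 0.28924367 0.04410535] 0.07098885049529187 0.0 [-0.28114999 -0.15705962  0.15130871]
```

View pics/e.png

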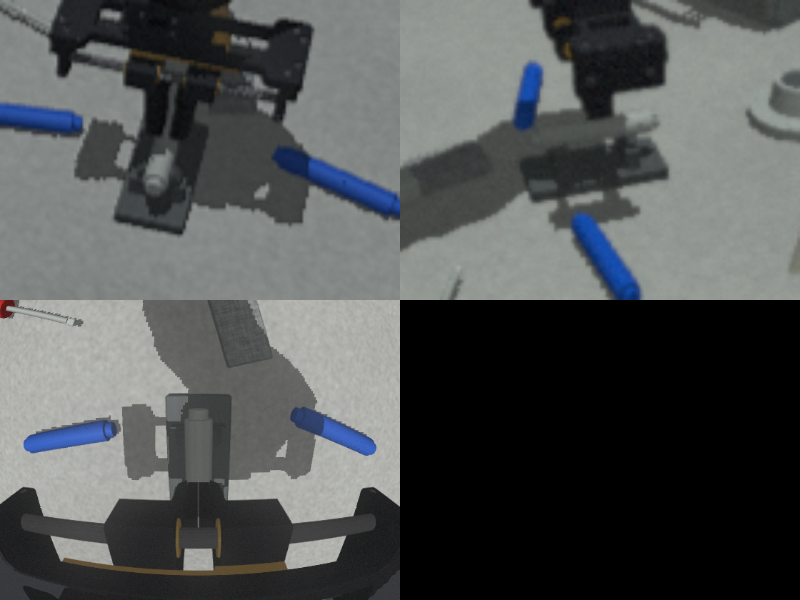

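The fingers look nearly shut and in front of or above the spindle in both views. I'll overlay the expected fingertip and axis points at higher zoom.

Run:
```python
from h import *
p=np.array(r.get_state()['tool_pos'])
c=np.zeros((600,800,3),np.uint8)
for i,(f,u0,v0) in enumerate([('e1',335,185),('e2',215,140)]):
    s=load(f); im=np.ascontiguousarray(s['pixels'][:,:,::-1])
    z=cv2.resize(im[v0:v0+75,u0:u0+50],(400,600),interpolation=3)
    z=np.clip(z.astype(float)*1.6,0,255).astype(np.uint8)
    for dz,col in [(-.017,(0,0,255)),(0,(0,255,0)),(.02,(255,0,255))]:
        u,v=proj(s,p+[0,0,dz]); print(f,dz,u,v); cv2.circle(z,(int((u-u0)*8),int((v-v0)*8)),4,col,1)
    c[:,400*i:400*i+400]=z
cv2.imwrite('pics/f.png',c)
```

```text
e1 -0.017 366.89034338876263 234.8923304154497
e1 0 367.6018378328775 229.7765856984481
e1 0.02 368.45752449898487 223.62407870734435
e2 -0.017 248.78276961360822 181.2139622333711
e2 0 248.44775976333196 175.23781643585951
e2 0.02 248.0443876322036 168.04217527997162
```

View pics/f.png

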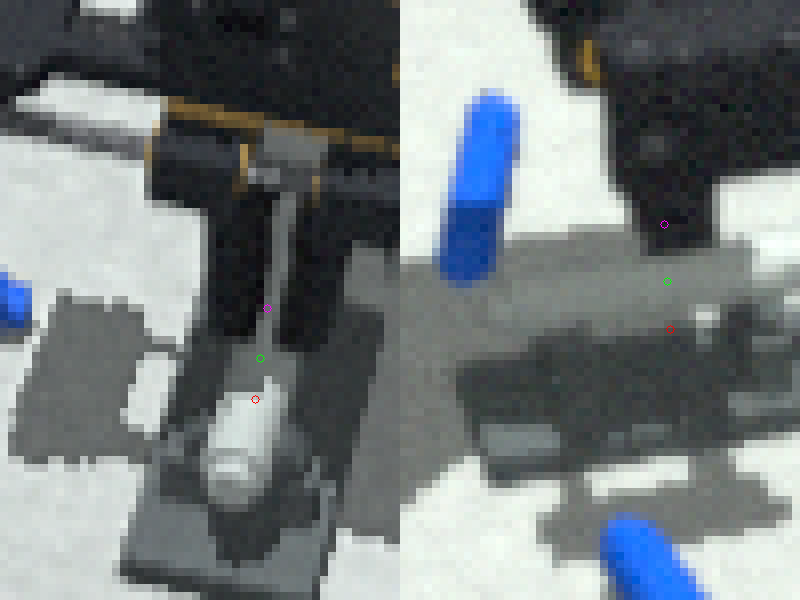

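Run:
```python
from h import *
s=load('b');q=R.from_quat([.2176,.976,0,0]);p=np.array([.2654,.5653,.2214])
for y in (-.053,.053):
  for z in (-.015,.017): print('b',np.array(proj(s,p+q.apply([0,y,z])))/.7)
s=load('a')
for y in (-.053,.053):
  for z in (-.015,.017): print('a',np.array(proj(s,p+q.apply([0,y,z])))/.7)
s=load('w1');st=r.get_state();M=s['cam_to_world']
# camera relative to tool now (e3)
q=R.from_quat(st['eef_rot']); s3=load('e3'); print('camrel now',q.inv().apply(s3['cam_to_world'][:3,3]-st['tool_pos']).round(4))
c=load('c');print('camrel start',R.from_quat([.2176,.976,0,0]).inv().apply(c['cam_to_world'][:3,3]-p).round(4))
for y in (-.0265,.0265):
  for z in (-.015,.017): print('w',np.array(proj(s3,st['tool_pos']+q.apply([0.009,y,z]),True))/.7)
```

```text
b [165.90422113 108.52381963]
b [170.50268698 127.20815737]
b [194.22607745  90.99819478]
b [197.93893853 108.47231497]
a [714.80013246 164.244828  ]
a [709.3350395  181.02845708]
a [779.50114576 190.68930326]
a [772.49091591 207.78390989]
camrel now [ 0.0776  0.0002 -0.1627]
camrel start [ 0.0778  0.0004 -0.1625]
w [319.83382202 360.91424455]
w [331.43618485 328.69680155]
w [470.15715547 360.92864905]
w [458.73584516 328.70309611]
```

The fingertips actually stand about 15 mm behind the reported TCP, not 17 mm ahead of it. The scene, side and wrist pictures all agree: the tips match points at tool z of about -15 mm. So the gripper has to go about 29 mm lower. I'll open, go down and grip again.

Emit:
step_arm --pt "0 0 0 0 0 0 0" --pt "0 0 0 0 0 0 0" --pt "0 0 0 0 0 0 0" --pt "0 0 1.5 0 0 0 0" --pt "0 0 1.4 0 0 0 0" --pt "0 0 0 0 0 0 0.4" --pt "0 0 0 0 0 0 1" --pt "0 0 0 0 0 0 1"

```text
clock: 3.6
tool_pos: [0.5102, 0.2895, 0.0148]
eef_rot: [-0.016, 1.0, 0.0, 0.0]
contact_force: [-0.3, 0.6, -2.0]
opening: 0.218
finger_force: 25.0
```

```bash
python3 -c "
from h import *
R0=r.get_state
plan([.516,-.2035,.1148],185.8,10)"
```

```text
[0.1, -4.93, -1.0, 0.0, 0.0, -0.4]
[0.13, -4.93, -1.0, 0.0, 0.0, -0.4]
[0.17, -4.93, -1.0, 0.0, 0.0, -0.4]
[0.2, -4.93, -1.0, 0.0, 0.0, -0.4]
[0.24, -4.92, -1.0, 0.0, 0.0, -0.4]
[0.27, -4.92, -1.0, 0.0, 0.0, -0.4]
[0.3, -4.92, -1.0, 0.0, 0.0, -0.4]
[0.34, -4.92, -1.0, 0.0, 0.0, -0.4]
[0.37, -4.92, -1.0, 0.0, 0.0, -0.4]
[0.41, -4.91, -1.0, 0.0, 0.0, -0.4]
```

Emit:
step_arm --pt "0 0 -2 0 0 0 1" --pt "0 0 -4 0 0 0 1" --pt "0 0 -4 0 0 0 1"

```text
clock: 3.98
tool_pos: [0.5097, 0.2887, 0.1154]
eef_rot: [-0.016, 1.0, -0.0, -0.0]
contact_force: [0.9, 0.7, -2.7]
opening: 0.218
finger_force: 25.0
```

Emit:
step_arm --pt "0.1 -4 0 0 0 -0.4 1" --pt "0.13 -5.2 0 0 0 -0.4 1" --pt "0.17 -5.3 0 0 0 -0.4 1" --pt "0.2 -5.3 0 0 0 -0.4 1" --pt "0.24 -5.3 0 0 0 -0.4 1" --pt "0.27 -5.3 0 0 0 -0.4 1" --pt "0.3 -5.3 0 0 0 -0.4 1" --pt "0.34 -5.3 0 0 0 -0.4 1"

```text
clock: 4.97
tool_pos: [0.5158, -0.1231, 0.1146]
eef_rot: [-0.044, 0.999, -0.0, 0.0]
contact_force: [0.3, 0.2, -2.3]
opening: 0.216
finger_force: 25.0
```

Emit:
step_arm --pt "0.37 -5 0 0 0 -0.4 1" --pt "0.41 -3.2 0 0 0 -0.4 1" --pt "0 0 0 0 0 0 1" --pt "0 0 0 0 0 0 1"

```text
clock: 5.48
tool_pos: [0.5156, -0.2026, 0.1146]
eef_rot: [-0.051, 0.999, 0.001, 0.0]
contact_force: [-0.3, 0.2, -3.2]
opening: 0.214
finger_force: 25.0
```

Run:
```python
from h import *
s=snap('wrist','g'); st=r.get_state(); print(st['tool_pos'],st['eef_rot'],st['contact_force'])
q=R.from_quat(st['eef_rot'])
im=cv2.convertScaleAbs(s['pixels'][:,:,::-1],alpha=2.0)
z=cv2.resize(im,(800,600),interpolation=3)
# predicted case model
c0=np.array([.5098,-.1443]);t=np.radians(5.8);Rm=np.array([[np.cos(t),-np.sin(t)],[np.sin(t),np.cos(t)]])
def W(x,y,zz): return np.r_[c0+Rm@[x,y],zz]
for n,p in dict(RL=W(-.075,.105,.05),RR=W(-.075,-.105,.05),FL=W(.075,.105,.05),FR=W(.075,-.105,.05),sA0=W(-.055,.06,.03),sA1=W(.055,.06,.03),sB0=W(-.055,0,.03),sB1=W(.055,0,.03),g0=W(-.055,-.06,.03)).items():
    u,v=np.array(proj(s,p,True))/.7; print(n,round(u),round(v)); cv2.circle(z,(int(u),int(v)),4,(0,0,255),1)
cv2.imwrite('pics/g8.png',z)
```

```text
[ 0.51576276 -0.2020279   0.11461849] [-5.17157436e-02  9.98661671e-01  5.77142160e-04  1.28903386e-04] [ 0.46394679  0.13025028 -3.39212007]
RL 689 184
RR 300 167
FL 648 421
FR 316 433
sA0 604 209
sA1 582 384
sB0 504 204
sB1 491 387
g0 393 202
```

View pics/g8.png

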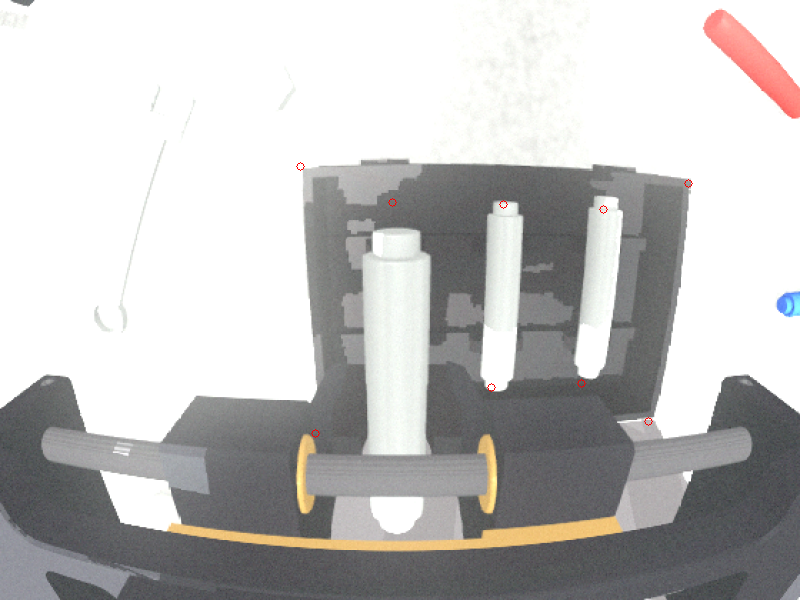

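The case matches the model to about 2 mm: rim corners at (688,184) and (303,167), stored_b at (505,203)–(493,389), stored_a at (606,197)–(588,378). I'll refine from these points.

Run:
```python
from h import *
s=load('g'); f=lambda u,v,z: atz(s,u*.7,v*.7,z,True)
P={n:f(*a) for n,a in dict(RL=(688,184,.05),RR=(303,167,.05),B0=(505,202,.03),B1=(493,390,.03),A0=(606,197,.03),A1=(588,378,.03)).items()}
for n in P: print(n,P[n].round(4))
an=lambda d:np.degrees(np.arctan2(d[1],d[0])).round(2)
print(an(P['B1']-P['B0']),an(P['A1']-P['A0']),an(P['RL']-P['RR'])-90)
print('B mid',(P['B0']+P['B1'])/2,'A mid',(P['A0']+P['A1'])/2)
```

```text
RL [ 0.4248 -0.0481  0.05  ]
RR [ 0.4457 -0.255   0.05  ]
B0 [ 0.4539 -0.1493  0.03  ]
B1 [ 0.5663 -0.1373  0.03  ]
A0 [ 0.442 -0.09   0.03 ]
A1 [ 0.5541 -0.0759  0.03  ]
6.09 7.17 5.769999999999996
B mid [ 0.51006762 -0.14332662  0.03      ] A mid [ 0.49801263 -0.08293752  0.03      ]
```

Emit:
step_arm --pt "0 -0.05 3 0 0 0 1" --pt "0 -0.05 3.5 0 0 0 1" --pt "0 0 2.5 0 0 0 1" --pt "0 0 1.4 0 0 0 1" --pt "0 0 0.6 0 0 0 1" --pt "0 0 0.2 0 0 0 1" --pt "0 0 0 0 0 0 1"

```text
clock: 6.4
tool_pos: [0.5162, -0.2047, 0.0031]
eef_rot: [-0.051, 0.999, -0.0, 0.001]
contact_force: [-0.4, 0.2, -2.4]
opening: 0.215
finger_force: 25.0
```

Emit:
step_arm --pt "0 0 0.1 0 0 0 1" --pt "0 0 0 0 0 0 1"

```text
clock: 6.65
tool_pos: [0.5159, -0.2048, 0.0018]
eef_rot: [-0.051, 0.999, -0.0, 0.0]
contact_force: [-0.0, 0.0, -2.6]
opening: 0.218
finger_force: 25.0
```

Emit:
step_arm --pt "0 0.12 0.1 0 0 0 1" --pt "0 0 0.1 0 0 0 1" --pt "0 0 0 0 0 0 1"

```text
clock: 7.02
tool_pos: [0.5157, -0.2032, -0.0001]
eef_rot: [-0.051, 0.999, 0.0, 0.0]
contact_force: [-0.5, 0.0, 2.8]
opening: 0.218
finger_force: 25.0
```

Contact felt at the expected height, so I'll release with a limited opening.

Emit:
step_arm --pt "0 0 0 0 0 0 0.5" --pt "0 0 0 0 0 0 0.35" --pt "0 0 0 0 0 0 0.3" --pt "0 0 0 0 0 0 0.3" --pt "0 0 -1.5 0 0 0 0.3" --pt "0 0 -4 0 0 0 0.3" --pt "0 0 -5 0 0 0 0.3" --pt "0 0 0 0 0 0 0.3"

```text
clock: 8.02
tool_pos: [0.5183, -0.204, 0.1088]
eef_rot: [-0.051, 0.999, -0.001, 0.004]
contact_force: [-0.7, -0.5, -0.3]
opening: 0.346
finger_force: 0.0
```

Run:
```python
from h import *
w=snap('wrist','i1');b=snap('side','i2');a=snap('scene','i3')
c=np.zeros((600,800,3),np.uint8)
f=lambda i:cv2.convertScaleAbs(i[:,:,::-1],alpha=1.6)
c[:300,:400]=cv2.resize(f(w['pixels']),(400,300));c[:300,400:]=cv2.resize(f(b['pixels'][240:405,220:440]),(400,300));
c[300:,:400]=cv2.resize(f(a['pixels'][145:250,120:260]),(400,300));c[300:,400:]=cv2.resize(f(b['pixels'][170:350,300:440]),(400,300))
cv2.imwrite('pics/i.png',c)
```

```text
(no output)
```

View pics/i.png

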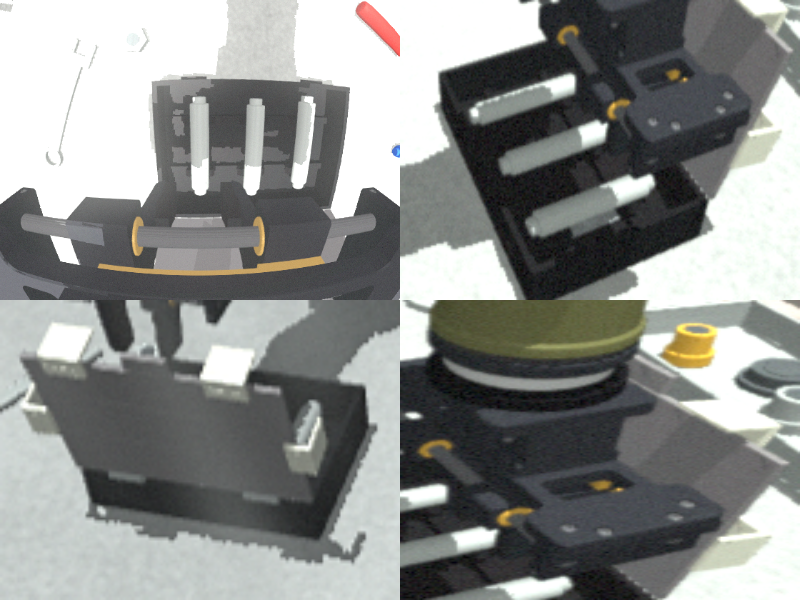

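The new spindle lies parallel with the other two (wrist panel: about (200,145), (255,145), (303,140)), and the lid stands open. Next I go up and over, behind the lid.

Emit:
step_arm --pt "0 0 -5 0 0 0 1" --pt "0 0 -6 0 0 0 1" --pt "0 0 -4 0 0 0 1" --pt "-4.2 1.5 0 0 0 0 1" --pt "-4.2 1.5 0 0 0 0 1" --pt "-4.2 1.5 0 0 0 0 1" --pt "-4.2 1.3 0 0 0 0 1" --pt "0 0 0 0 0 0 1"

```text
clock: 9.18
tool_pos: [0.6782, -0.1252, 0.252]
eef_rot: [-0.053, 0.999, 0.002, -0.001]
contact_force: [-0.8, 0.3, 0.1]
opening: 0.003
finger_force: 0.0
```

Emit:
step_arm --pt "0 0 0 0 0 0 1" --pt "0 0 4 0 0 0 1" --pt "0 0 4 0 0 0 1" --pt "0 0 1.5 0 0 0 1" --pt "0 0 0 0 0 0 1"

```text
clock: 9.8
tool_pos: [0.6759, -0.1295, 0.159]
eef_rot: [-0.05, 0.999, -0.0, -0.001]
contact_force: [-0.0, -0.2, 0.7]
opening: 0.004
finger_force: 0.0
```

Emit:
step_arm --pt "0 0 0.8 0 0 0 1" --pt "1.5 0 0 0 0 0 1" --pt "1.5 0 0 0 0 0 1" --pt "1.5 0 0 0 0 0 1" --pt "1.5 0 0 0 0 0 1" --pt "1.5 0 0 0 0 0 1" --pt "1.5 0 0 0 0 0 1" --pt "1.5 0 0 0 0 0 1"

```text
clock: 10.8
tool_pos: [0.5743, -0.1394, 0.1531]
eef_rot: [-0.051, 0.999, -0.0, 0.003]
contact_force: [2.8, 0.4, -0.0]
opening: 0.005
finger_force: 0.9
```

Emit:
step_arm --pt "1.5 0 0 0 0 0 1" --pt "1.5 0 0 0 0 0 1" --pt "1.5 0 0 0 0 0 1" --pt "1.5 0 0 0 0 0 1"

```text
clock: 11.3
tool_pos: [0.514, -0.1455, 0.1529]
eef_rot: [-0.051, 0.999, -0.0, 0.002]
contact_force: [1.7, 0.3, 0.5]
opening: 0.007
finger_force: 0.3
```

Emit:
step_arm --pt "1.5 0 0 0 0 0 1" --pt "1.5 0 0 0 0 0 1" --pt "1.5 0 0 0 0 0 1" --pt "0 0 0 0 0 0 1" --pt "0 0 0 0 0 0 1" --pt "0 0 0 0 0 0 1" --pt "0 0 0 0 0 0 1" --pt "0 0 0 0 0 0 1"

```text
clock: 12.3
tool_pos: [0.4681, -0.1499, 0.1514]
eef_rot: [-0.051, 0.999, 0.0, 0.0]
contact_force: [-0.0, -0.2, 0.7]
opening: 0.008
finger_force: 0.0
```

Run:
```python
from h import *
st=r.get_state();print(st['tool_pos'],st['clock'],st['contact_force'])
w=snap('wrist','j1');b=snap('side','j2')
c=np.zeros((600,800,3),np.uint8)
f=lambda i:cv2.convertScaleAbs(i[:,:,::-1],alpha=1.3)
# model tab tops
c0=np.array([.510,-.144]);t=np.radians(5.85);Rm=np.array([[np.cos(t),-np.sin(t)],[np.sin(t),np.cos(t)]])
T=dict(NL=(-.075,.065),NR=(-.075,-.065),SL=(0,.105),SR=(0,-.105))
A=f(w['pixels']).copy();B=f(b['pixels']).copy()
B2=cv2.resize(B[210:405,200:460],(800,600));A=cv2.resize(A,(400,300))
for n,p in T.items():
    P=np.r_[c0+Rm@p,.064]; print(n,P.round(4)); u,v=proj(b,P); cv2.circle(B2,(int((u-200)*800/260),int((v-210)*800/260)),4,(0,0,255),1)
    u,v=proj(w,P,True); cv2.circle(A,(int(u/1.4),int(v/1.4)),3,(0,0,255),1)
c=np.zeros((600,800,3),np.uint8);c[:300,:400]=A;B3=B2;c[300:]=cv2.resize(B3,(800,600))[250:550] if 0 else 0
c[:600,:]=cv2.resize(np.hstack([cv2.resize(A,(800,600)),B2]),(800,300)) .repeat(2,0)[:600] if 0 else 0
c[:300,:400]=A;c[150:600,400:]=cv2.resize(B2[:,133:666],(400,450))
cv2.imwrite('pics/j.png',c)
```

```text
[ 0.4681007  -0.149928    0.15142851] 12.3 [-0.01551724 -0.15057182  0.70088765]
NL [ 0.4288 -0.087   0.064 ]
NR [ 0.442  -0.2163  0.064 ]
SL [ 0.4993 -0.0395  0.064 ]
SR [ 0.5207 -0.2485  0.064 ]
```

View pics/j.png

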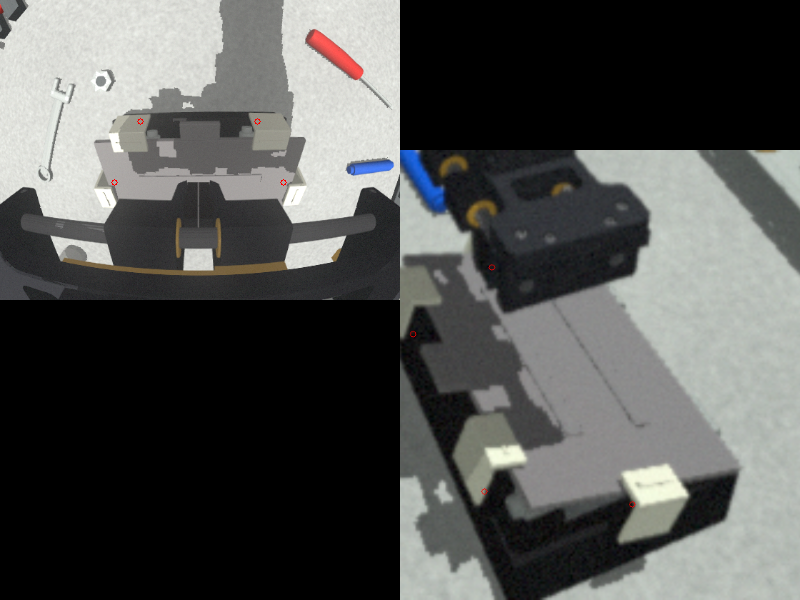

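The lid is still settling downward in this picture, with all four tabs visible. I'll wait for it to shut, then take the final look.

Emit:
step_arm --pt "0 0 -2 0 0 0 1" --pt "0 0 -1 0 0 0 1" --pt "0 0 0 0 0 0 1" --pt "0 0 0 0 0 0 1" --pt "0 0 0 0 0 0 1" --pt "0 0 0 0 0 0 1" --pt "0 0 0 0 0 0 1" --pt "0 0 0 0 0 0 1"

```text
clock: 13.4
tool_pos: [0.4679, -0.15, 0.1814]
eef_rot: [-0.051, 0.999, 0.0, -0.0]
contact_force: [0.7, -0.6, 0.2]
opening: 0.005
finger_force: 0.0
```

Run:
```python
from h import *
st=r.get_state();print(st['tool_pos'],st['clock'],st['contact_force'])
w=snap('wrist','k1');b=snap('side','k2')
c0=np.array([.510,-.144]);t=np.radians(5.85);Rm=np.array([[np.cos(t),-np.sin(t)],[np.sin(t),np.cos(t)]])
T=dict(NL=(-.075,.065),NR=(-.075,-.065),SL=(0,.105),SR=(0,-.105))
A=cv2.resize(w['pixels'][130:310,140:440,::-1],(800,480),interpolation=3)
B=cv2.resize(b['pixels'][240:405,200:440,::-1],None,fx=2.6,fy=2.6,interpolation=3)[:600]
k=8/3
for n,p in T.items():
    P=np.r_[c0+Rm@p,.064]; u,v=proj(w,P,True); print(n,(u-140)*k,(v-130)*k); cv2.circle(A,(int((u-140)*k),int((v-130)*k)),3,(0,0,255),1)
c=np.zeros((600,800,3),np.uint8)
c[:360,:600]=cv2.resize(A,(600,360)); Bs=cv2.resize(b['pixels'][240:405,200:440,::-1],(349,240),interpolation=3); c[360:,:349]=Bs
s=load('i3')
a=snap('scene','k3')['pixels'][145:250,115:270,::-1]; c[360:,350:704]=cv2.resize(a,(354,240))
cv2.imwrite('pics/k.png',c)
```

```text
[ 0.46791017 -0.15000978  0.18143438] 13.4 [ 0.66024754 -0.63472522  0.20046604]
NL 565.4710754500135 91.76765743705899
NR 173.40094575712646 91.71855760433141
SL 657.2406955607971 299.06423732601235
SR 80.72014309030192 299.4749486126055
```

View pics/k.png

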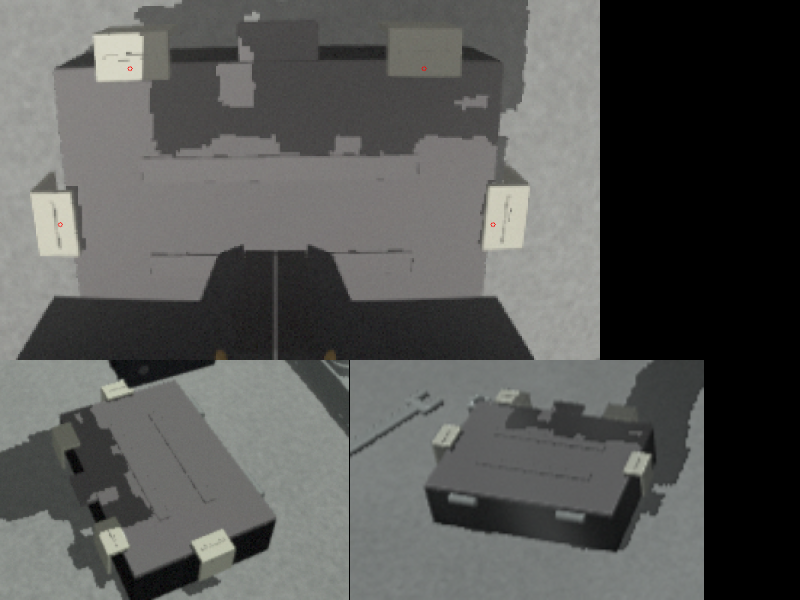

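The lid is down with four raised tabs. In the wrist panel the pad centres are at about NR (132,56), NL (425,53), SL (506,217) and SR (57,224).

Run:
```python
from h import *
w=load('k1')
c0=np.array([.510,-.144]);t=np.radians(5.85);Rm=np.array([[np.cos(t),-np.sin(t)],[np.sin(t),np.cos(t)]])
for n,(x,y) in dict(NR=(132,56),NL=(425,53),SL=(506,217),SR=(57,224)).items():
    P=atz(w,x/2+140,y/2+130,.064,True); print(n,P.round(4),'case',(Rm.T@(P[:2]-c0)).round(4))
st=r.get_state();print(st['tool_pos'])
```

```text
NR [ 0.4362 -0.2157  0.064 ] case [-0.0807 -0.0639]
NL [ 0.4217 -0.0876  0.064 ] case [-0.0821  0.0651]
SL [ 0.495  -0.0335  0.064 ] case [-0.0037  0.1114]
SR [ 0.5206 -0.2503  0.064 ] case [-0.0003 -0.1068]
[ 0.46791607 -0.15002648  0.18150738]
```

Emit:
step_arm --pt "1.3 2.2 1 0 0 0 1" --pt "1.3 2.2 2 0 0 0 1" --pt "1.26 2.28 3 0 0 0 1" --pt "0 0 3 0 0 0 1" --pt "0 0 1.7 0 0 0 1" --pt "0 0 1 0 0 0 1" --pt "0 0 0.4 0 0 0 1" --pt "0 0 0 0 0 0 1"

```text
clock: 14.55
tool_pos: [0.4229, -0.0874, 0.0605]
eef_rot: [-0.051, 0.999, 0.0, 0.0]
contact_force: [-0.1, -0.1, 0.0]
opening: 0.007
finger_force: 0.0
```

Emit:
step_arm --pt "0 0 0.7 0 0 0 1" --pt "0 0 0.4 0 0 0 1" --pt "0 0 0.2 0 0 0 1" --pt "0 0 0 0 0 0 1"

```text
clock: 15.05
tool_pos: [0.4227, -0.0875, 0.0477]
eef_rot: [-0.051, 0.999, -0.0, 0.0]
contact_force: [-0.7, 0.1, 5.5]
opening: 0.007
finger_force: 2.8
```

Emit:
step_arm --pt "0 0 0.2 0 0 0 1" --pt "0 0 0.2 0 0 0 1" --pt "0 0 0.2 0 0 0 1" --pt "0 0 0 0 0 0 1"

```text
clock: 15.55
tool_pos: [0.4228, -0.0874, 0.0413]
eef_rot: [-0.051, 0.999, 0.0, -0.0]
contact_force: [-0.3, 0.1, 0.2]
opening: 0.006
finger_force: 0.0
```

The force fell from 5.5 N to about 0 N, which suggests it snapped. I'll press a little more to confirm it is resting firmly at the bottom.

Emit:
step_arm --pt "0 0 0.15 0 0 0 1" --pt "0 0 0.1 0 0 0 1" --pt "0 0 0 0 0 0 1"

```text
clock: 15.92
tool_pos: [0.4228, -0.0875, 0.0407]
eef_rot: [-0.051, 0.999, -0.0, 0.001]
contact_force: [-2.1, 1.3, 26.3]
opening: 0.004
finger_force: 13.1
```

Emit:
step_arm --pt "0 0 -1.2 0 0 0 1" --pt "0 0 -2 0 0 0 1" --pt "0 -4 0 0 0 0 1" --pt "0 -5 0 0 0 0 1" --pt "0 -4 0 0 0 0 1" --pt "0 0 0 0 0 0 1" --pt "0 0 1.2 0 0 0 1" --pt "0 0 0.7 0 0 0 1"

```text
clock: 16.92
tool_pos: [0.4357, -0.2151, 0.0511]
eef_rot: [-0.052, 0.999, 0.001, -0.001]
contact_force: [-0.2, 0.3, -0.1]
opening: 0.007
finger_force: 0.0
```

Emit:
step_arm --pt "0 0 0.4 0 0 0 1" --pt "0 0 0 0 0 0 1"

```text
clock: 17.18
tool_pos: [0.4358, -0.2154, 0.0478]
eef_rot: [-0.052, 0.999, 0.0, -0.0]
contact_force: [-1.1, 0.6, 0.4]
opening: 0.004
finger_force: 0.0
```

Emit:
step_arm --pt "0 0 0.2 0 0 0 1" --pt "0 0 0.2 0 0 0 1" --pt "0 0 0.2 0 0 0 1" --pt "0 0 0 0 0 0 1"

```text
clock: 17.68
tool_pos: [0.4359, -0.2171, 0.0418]
eef_rot: [-0.051, 0.999, -0.0, -0.0]
contact_force: [-0.2, 0.5, -0.1]
opening: 0.002
finger_force: 0.0
```

Emit:
step_arm --pt "0 0 0.15 0 0 0 1" --pt "0 0 0 0 0 0 1"

```text
clock: 17.92
tool_pos: [0.436, -0.2172, 0.0411]
eef_rot: [-0.051, 0.999, -0.0, 0.0]
contact_force: [-0.4, -1.0, 8.1]
opening: 0.003
finger_force: 3.9
```

Emit:
step_arm --pt "0 0 -1.2 0 0 0 1" --pt "0 0 -1.8 0 0 0 1" --pt "-2.6 -1.4 0 0 0 0 1" --pt "-2.8 -1.5 0 0 0 0 1" --pt "-2.6 -1.4 0 0 0 0 1" --pt "0 0 0 0 0 0 1" --pt "0 0 1.2 0 0 0 1" --pt "0 0 0.9 0 0 0 1"

```text
clock: 18.92
tool_pos: [0.5181, -0.251, 0.0485]
eef_rot: [-0.051, 0.999, 0.0, -0.001]
contact_force: [-0.4, -0.5, -1.2]
opening: 0.005
finger_force: 0.0
```

Emit:
step_arm --pt "0 0 0.2 0 0 0 1" --pt "0 0 0 0 0 0 1"

```text
clock: 19.18
tool_pos: [0.5182, -0.251, 0.0473]
eef_rot: [-0.051, 0.999, 0.0, -0.002]
contact_force: [-3.1, 1.9, 5.8]
opening: 0.005
finger_force: 3.0
```

Emit:
step_arm --pt "0 0 0.2 0 0 0 1" --pt "0 0 0.2 0 0 0 1" --pt "0 0 0.2 0 0 0 1" --pt "0 0 0 0 0 0 1"

```text
clock: 19.68
tool_pos: [0.5202, -0.2514, 0.0414]
eef_rot: [-0.051, 0.999, 0.0, 0.0]
contact_force: [-0.7, -0.6, -0.1]
opening: 0.008
finger_force: 0.0
```

Emit:
step_arm --pt "0 0 0.15 0 0 0 1" --pt "0 0 0 0 0 0 1"

```text
clock: 19.92
tool_pos: [0.5202, -0.2515, 0.0411]
eef_rot: [-0.051, 0.999, -0.0, 0.0]
contact_force: [-2.9, 1.2, 10.7]
opening: 0.004
finger_force: 5.1
```

Emit:
step_arm --pt "0 0 -1.2 0 0 0 1" --pt "0 0 -1.8 0 0 0 1" --pt "0 4.7 0 0 0 0 1" --pt "0 5.5 0 0 0 0 1" --pt "0 5.5 0 0 0 0 1" --pt "0 4 0 0 0 0 1" --pt "0 2 0 0 0 0 1" --pt "0 0 0 0 0 0 1"

```text
clock: 20.92
tool_pos: [0.4985, -0.0336, 0.0709]
eef_rot: [-0.053, 0.999, 0.0, 0.001]
contact_force: [-0.2, -0.3, -0.3]
opening: 0.004
finger_force: 0.0
```

Emit:
step_arm --pt "0 0 1.2 0 0 0 1" --pt "0 0 0.9 0 0 0 1" --pt "0 0 0.2 0 0 0 1" --pt "0 0 0 0 0 0 1"

```text
clock: 21.42
tool_pos: [0.4977, -0.0373, 0.0469]
eef_rot: [-0.05, 0.999, -0.001, -0.0]
contact_force: [-0.4, -3.4, 5.7]
opening: 0.003
finger_force: 2.6
```

Emit:
step_arm --pt "0 0 0.2 0 0 0 1" --pt "0 0 0.2 0 0 0 1" --pt "0 0 0.2 0 0 0 1" --pt "0 0 0 0 0 0 1"

```text
clock: 21.92
tool_pos: [0.4979, -0.0347, 0.0412]
eef_rot: [-0.051, 0.999, 0.0, 0.0]
contact_force: [-0.9, 0.8, 3.8]
opening: 0.005
finger_force: 2.3
```

Emit:
step_arm --pt "0 0 0.15 0 0 0 1" --pt "0 0 0 0 0 0 1"

```text
clock: 22.18
tool_pos: [0.4979, -0.0347, 0.041]
eef_rot: [-0.051, 0.999, 0.0, 0.001]
contact_force: [-3.2, -0.4, 19.0]
opening: 0.002
finger_force: 9.5
```

Emit:
step_arm --pt "0 0 -2 0 0 0 1" --pt "0 0 -4 0 0 0 1" --pt "0 0 -4 0 0 0 1" --pt "1 -2.8 -2 0 0 0 1" --pt "1.1 -2.8 -2.1 0 0 0 1" --pt "1 -2.8 0 0 0 0 1" --pt "1.1 -2.8 0 0 0 0 1" --pt "0 0 0 0 0 0 1"

```text
clock: 23.18
tool_pos: [0.4663, -0.1533, 0.18]
eef_rot: [-0.049, 0.999, -0.0, -0.001]
contact_force: [-0.1, 1.2, 0.3]
opening: 0.003
finger_force: 0.0
```

Run:
```python
from h import *
st=r.get_state();print(st['tool_pos'],st['contact_force'],st['clock'])
new=dict(k1=snap('wrist','l1'),k2=snap('side','l2'),k3=snap('scene','l3'))
P=dict(NL=(.4228,-.0876),NR=(.436,-.217),SL=(.498,-.0357),SR=(.520,-.2515))
for k in new:
  o=load(k);n=new[k];fi=k=='k1'
  g=lambda s:cv2.cvtColor(s['pixels'],cv2.COLOR_RGB2GRAY)
  for t,p in P.items():
    u,v=map(int,proj(o,np.r_[p,.061],fi)); m=14 if fi else 9
    a=g(o)[v-m:v+m+1,u-m:u+m+1]; b=g(n)[v-m-8:v+m+9,u-m-8:u+m+9]
    if min(a.shape)<2*m or min(b.shape)<2*m+16: print(k,t,'out'); continue
    M=cv2.matchTemplate(b,a,cv2.TM_CCOEFF_NORMED); _,q,_,l=cv2.minMaxLoc(M)
    e=np.array(proj(n,np.r_[p,.0575],fi))-proj(o,np.r_[p,.064],fi)
    print(k,t,'shift',l[0]-8,l[1]-8,'score',round(q,2),'expected',e.round(1))
```

```text
[ 0.46632696 -0.15332936  0.18002189] [-0.14430779  1.1882728   0.31954456] 23.175
k1 NL shift 1 1 score 0.98 expected [1.9 1.2]
k1 NR shift 2 2 score 0.95 expected [4.7 1.7]
k1 SL shift 1 0 score 0.95 expected [ 1.4 -0.5]
k1 SR shift 5 1 score 0.91 expected [5.1 0.4]
k2 NL shift 0 2 score 0.86 expected [0.2 2.8]
k2 NR shift 0 3 score 0.96 expected [0.  2.8]
k2 SL shift 0 3 score 0.95 expected [-0.   2.7]
k2 SR shift -1 3 score 0.95 expected [-0.5  2.8]
k3 NL shift -2 1 score 0.92 expected [0.2 2. ]
k3 NR shift 1 2 score 0.94 expected [0.4 2. ]
k3 SL shift 0 2 score 0.96 expected [0.2 2. ]
k3 SR shift 0 2 score 0.9 expected [0.5 2. ]
```

All four tabs have moved down as expected in the fixed views (side camera about 3 px, scene about 2 px), so I'm handing in.

```bash
python3 -c "
from plant import r
print(r.finish_job())"
```

```text
the job is handed in; nothing more can be done
None
```

The spindle is in the free right-hand groove, the lid is shut and all four tabs are snapped down; I handed the job in at about 23 s, and the hand-in returned no verdict.

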